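Fit the knurled collar on the air-line filter and hold it home

TASK

Fit the orange knurled collar onto the upright spigot of the blue air-line filter housing: its keyway is hidden inside, so turn the collar until the keyway drops over the brass pin, and push it down against the spring until it sits fully home, flat on the ledge. Do not let go: finish with the gripper still holding the collar pushed home, so that I can put in the locking screw. Leave the other things on the bench where they are.

Things in the scene. Friction and masses are not known exactly. Their poses are not given: they have to be found in the camera images.
- collar: Loose orange cup-shaped plastic collar, open below, closed on top, standing on the bench: outside 56 mm diameter (knurled, grip it there), 42 mm high, 0.14 to 0.21 kg. Origin: centre of its underside; z up its axis; x towards the white index stripe on its top and side. Inside: a 31 mm bore, 35 mm deep, with one hidden keyway (see stripe).
- stripe (a point): The white index stripe, at the rim of the collar's top, 25 mm from its axis. The hidden keyway, open at the bottom, 8.5 mm wide, 6 mm deep into the bore's wall and as long as the bore, lies 0.15 to 1.55 rad (9 to 89 degrees) counterclockwise from the stripe, seen from above: different every time, firm in the collar.
- housing: Blue air-line filter housing, fixed to the bench: block 96 x 96 x 40 mm, pipe stubs on its +y and -y sides reaching 70 mm from the centre. Origin: centre of its underside; z up; x from its axis towards the side where the brass pin stands out. On top, a round aluminium ledge (72 mm diameter, top 46 mm above the bench) and an upright steel spigot.
- spigot_top (a point): Top of the upright steel spigot, on its axis, 34 mm above the ledge. Spigot 28 mm diameter, straight for 28 mm above the ledge, then tapering to 18 mm at the top; the collar's bore slips over it with 1.5 mm to spare all round.
- pin (a point): Brass pin, 6 mm square, standing out level from the spigot along the housing's x to 20 mm from the axis; this point: on its centre line, 17 mm from the axis, 11 mm above the ledge. While the keyway is not over it the collar stops on it, underside 13 mm above the ledge; with the keyway over it (within about 0.1 rad) the collar can be pushed down to the ledge.
- ledge (a point): Centre of the ledge's top face, on the spigot's axis: the collar's origin is here when it is fully home.
- plunger (a joint): Spring plunger, 12 mm copper rod out of the spigot's top, its end 43 mm above the ledge. Value: how far it is pushed down, m (0 free, at most 0.010, about 0.0075 with the collar home). Spring 1000 N/m: it meets the collar's top plate 7.5 mm before home and pushes up with about 7.5 N at home, so that a collar let go rises about 6 mm.
- paint_tin: Paint tin with a red band, 92 mm diameter, 115 mm high, loose; leave alone. Origin: centre of its underside.
- offcut: Light wood offcut, 60 x 100 x 35 mm, loose; leave alone. Origin: centre of its underside.
- carton: Closed cardboard box, 90 x 130 x 55 mm, loose; leave alone. Origin: centre of its underside.
- screwdriver: Screwdriver lying on the bench between or near the housing and the collar, along its x, under 40 mm high; leave alone.
- brush: Brush lying on the bench along its x; leave alone.
- nail_jar: Small jar, 56 mm diameter, 75 mm high, loose; leave alone. Origin: centre of its underside.
- old_gasket: Flat black rubber ring, 60 mm outside, 10 mm high, loose; leave alone. Origin: centre of its underside.
Things that resemble listed ones, but are neither listed nor needed, are in the scene too. Leave any green look-alike of the collar alone.

How it is judged:
On the way, in this order (a step that is already met when the one before it is completed fails the run):
1. the collar is upright over the spigot, its skirt around the spigot's end (horizontal distance between collar and ledge below 0.005 m and z of collar in the frame of ledge below 0.03 m and angle between collar's own z axis and vertical below 0.2 rad).
2. the collar has dropped over the pin and is home on the ledge (horizontal distance between collar and ledge below 0.003 m and z of collar in the frame of ledge below 0.003 m and value of joint plunger above 0.0045 m), for 0.2 s.
At the end, for the whole second after the job is handed in: The collar is fully home: its underside within 3 mm of the ledge and centred within 3 mm on the spigot, upright within 0.08 rad, the spring plunger pushed in more than 4.5 mm, the collar at rest and the gripper's fingers still bearing on it with more than 2 N (all of step 2 and z of collar in the frame of ledge above -0.003 m and angle between collar's own z axis and vertical below 0.08 rad and contact force between the fingers and collar above 2 N and linear speed of collar below 0.02 m/s); the arm keeps its last pose, push and grip.
It fails at once if another thing on the bench is shifted by more than 30 mm (distance of any of paint_tin, offcut, carton, screwdriver, brush, nail_jar, old_gasket from where it was at the start of the episode above 0.03 m).
It also fails if it takes over 54 s, if anything falls off the work surface, if the arm or the gripper's body presses on something with over 40 N, if the wrist force passes 120 N, or if a joint passes its speed limit or range.

ROBOT

A 6-joint arm with a two-finger parallel gripper is mounted at the origin on the work surface. World frame = base frame: x ahead of the robot, y to its left, z up, the work surface at z = 0. Lengths are in m, angles in rad, forces in N, time in s.
With the tool pointing down it reaches from about 0.375 to 0.9 m from the base axis. Payload 3.1 kg.
Tool frame: the origin (TCP) lies on the front face of the gripper's body, between the roots of the fingers; the fingertips stand 73 mm ahead of it and the grasp point (between the pads) lies 54 mm ahead of it (manip.tips_ahead is the distance from the TCP to the fingertips, in m); z points along the fingers, y is the line along which they close (so a half turn about z gives the same grasp; the last joint's range is limited). The gripper opens to 85 mm and grips with 20 to 120 N. Pads are 22 mm wide; open, the fingers measure 114 mm over their backs; the gripper's body (76 mm by 85 mm) begins 54 mm behind the grasp point. The pads swing forward as they close: fully open they stand 13 mm farther back than shut.
Start: joints at [0.929, 0.527, 1.433, -0, 1.181, -0.178], TCP at [0.279, 0.559, 0.304] pointing down, gripper open.
Joint ranges: [-3.08, 3.08], [-0.75, 2.2], [0.22, 2.44], [-1.43, 4.57], [0, 2.65], [-2.85, 2.85]. Speed limits (rad/s): [2.79, 2.79, 3.14, 3.14, 3.14, 3.14].

INTERFACE

Orientations are given as a unit quaternion [x, y, z, w].
In Python, from station import sense, eyes, workorder, manip gives the robot as it stands.
- The arm moves only by the shell command python3 -m inch 'ROWS' [OPENING] [FORCE]. ROWS is JSON, a list of rows, each an object of numbers: "dx", "dy", "dz": the shift along the tool's x, y, z in cm; "wx", "wy", "wz": the turn, a rotation vector about the tool's x, y, z in degrees. In form: [{"dx": .., "dy": .., "dz": .., "wx": .., "wy": .., "wz": ..}, ...]. A call has 1 to 10 rows; each row shifts and turns the commanded pose from where the row before left it, along the tool's axes as they then stand; what a row does not reach is not made up. A row lasts 1/8 s, in which the tool goes at most 62.5 mm and 10.7 degrees, less where a joint would pass 70% of its speed; a pose out of reach is approached as far as the arm can. A call with a gripper value outside its range is refused whole. OPENING is the opening, from 0 (shut) to 1 (fully open), set as the call begins (- or left out, the last holds). The fingers move at their own pace and stop on an object; FORCE is the grip in N (left out, the last holds). Time passes only in rows, so rows that do not move let the fingers close. It gives the time, the measured TCP pose, the force, the opening and the grip force at its end, in the units of the state.
- sense(): the state, without advancing time (a new reading comes with each control period).
- eyes.snapshot(name): name is "side" or "top"; returns the picture (480x640x3 uint8, red, green, blue); there is no depth.
- eyes.camera_params(name): a dict with "fx", "fy", "cx", "cy" (pixels), "D" ([k1, k2, p1, p2, k3] as OpenCV has them; the pictures are not rectified), "rvec" (rotation vector, rad) and "tvec" (3), from world to camera coordinates, as OpenCV has them. Camera axes: x right, y down, z forward; pixel columns grow to the right and rows downward; lengths in m; the calibration is good to about 2 mm. A picture is of the moment at which its call begins. camera_params takes no time and is no camera call.
- workorder.sign_off(): hands the job in; it is judged then, once.
The state is a dict: "t": time; "q": joint angles; "qd": joint speeds; "tau": joint torques, N m; "tcp_pos": TCP position; "tool_rot": TCP orientation; "force": force on the tool from outside, world axes, zero at the start; "ft_torque": the same for the moment, N m; "finger_gap": opening from 0.0 (shut) to 1.0 (fully open); "gripper_force": force on a finger pad.
Only numpy, scipy, OpenCV 4.12 (cv2) and the standard library are available. Lean on these libraries where they do the work, as an engineer would, in place of code of your own. Each camera call takes 0.05 s, during which the arm holds its last target. There are 200 camera calls.

## Working session

There is one attempt and no reset: what is moved stays moved. The work goes in short steps, Python scripts to look and compute and a shell command to move; the robot and the scene stay as the last step left them, time stands still between calls to the robot, and variables do not carry over. Pictures are saved under pics/ and viewed, at most 10 in all, crops included, and the job is handed in when it is done.

```bash
mkdir -p pics; ls
python3 - <<'E'
from station import sense, eyes, manip
import cv2
for n in("side","top"):
    im=eyes.snapshot(n); cv2.imwrite(f"pics/{n}0.png",im[:,:,::-1]); print(eyes.camera_params(n))
s=sense(); print(s); print(manip.tips_ahead)
E
```

```text
pics
{'fx': 450.643365796688, 'fy': 450.643365796688, 'cx': 319.2428611297486, 'cy': 235.29908185685383, 'D': array([-0.04920236,  0.        ,  0.        ,  0.        ,  0.        ]), 'rvec': array([ 2.19760858, -0.22631717,  0.10911867]), 'tvec': array([-0.54326373,  0.12886351,  1.1718309 ])}
{'fx': 612.0151924238241, 'fy': 612.0151924238241, 'cx': 331.43070374623363, 'cy': 233.67866049693183, 'D': array([-0.215045,  0.      ,  0.      ,  0.      ,  0.      ]), 'rvec': array([ 2.1483153 , -2.16176222,  0.15791528]), 'tvec': array([-0.01399993,  0.58098044,  1.57030045])}
{'t': 0.1, 'q': array([ 9.29486143e-01,  5.28353997e-01,  1.43375209e+00, -3.33396462e-05,
        1.18138183e+00, -1.78508211e-01]), 'qd': array([ 0.00045735, -0.00061144, -0.00296659,  0.00022291,  0.00026041,
       -0.0002803 ]), 'tau': array([-2.48297292e-04, -4.43302417e+01, -1.78587091e+01, -2.51012625e-04,
        3.97566851e-03, -3.19176962e-06]), 'tcp_pos': array([0.27872212, 0.55886165, 0.30305015]), 'tool_rot': array([ 2.29335115e-01,  9.73347064e-01, -8.75268155e-04, -3.63516149e-04]), 'force': array([ 0.29733395, -0.77011155,  0.2220548 ]), 'ft_torque': array([-0.00287166, -0.01327697,  0.01325093]), 'gripper_force': 0.0, 'finger_gap': 0.9973017736211942}
0.0726
```

View pics/top0.png

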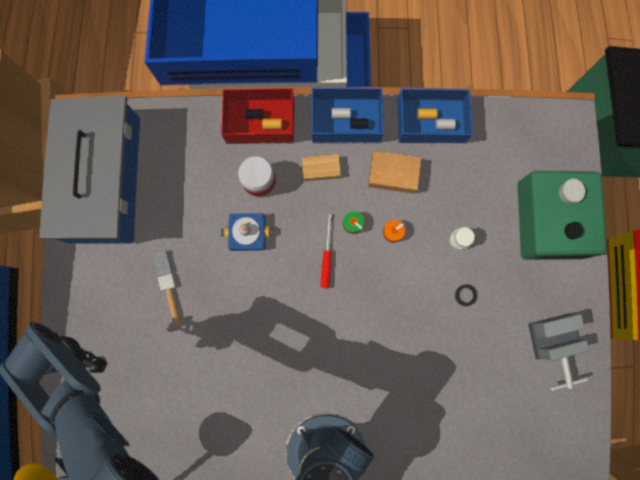

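View pics/side0.png

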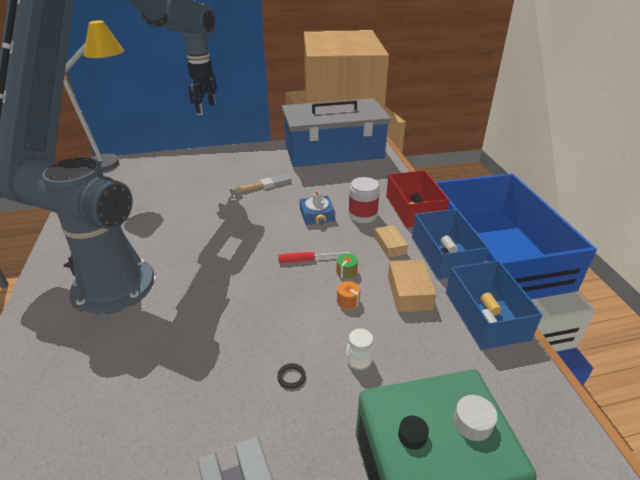

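Top: collar at (395,231) with its stripe up-right, housing at (247,231), green look-alike at (354,222), screwdriver at (328,250). Side: collar at (348,296), housing at (317,207). Next, magnified crops and measurements.

```bash
cat > h.py <<'E'
import cv2,numpy as np
from station import sense,eyes
def ray(n,uv):
    p=eyes.camera_params(n);K=np.array([[p['fx'],0,p['cx']],[0,p['fy'],p['cy']],[0,0,1]])
    R=cv2.Rodrigues(p['rvec'])[0];x=cv2.undistortPoints(np.array([[uv]],float),K,p['D'])[0,0]
    d=R.T@np.array([*x,1]);return -R.T@p['tvec'],d
def plane(n,uv,z):
    c,d=ray(n,uv);return (c+d*(z-c[2])/d[2])[:2]
def proj(n,P):
    p=eyes.camera_params(n);K=np.array([[p['fx'],0,p['cx']],[0,p['fy'],p['cy']],[0,0,1]])
    return cv2.projectPoints(np.array(P,float).reshape(-1,1,3),p['rvec'],p['tvec'],K,p['D'])[0][:,0]
def tri(a,b):
    (c,d),(e,f)=ray('top',a),ray('side',b)
    t=np.linalg.lstsq(np.c_[d,-f],e-c,rcond=None)[0];return (c+d*t[0]+e+f*t[1])/2
def blob(m,hull=True):
    cs=max(cv2.findContours(m.astype('uint8'),0,2)[0],key=cv2.contourArea)
    M=cv2.moments(cv2.convexHull(cs));return np.array([M['m10'],M['m01']])/M['m00'],cs
E
python3 - <<'E'
from h import *
im={n:eyes.snapshot(n) for n in('top','side')}
c=lambda n,u,v:cv2.resize(im[n][v-24:v+24,u-32:u+32],(400,300),interpolation=cv2.INTER_CUBIC)
cv2.imwrite('pics/c1.png',np.vstack([np.hstack([c('top',395,231),c('top',247,231)]),np.hstack([c('side',348,296),c('side',317,204)])])[:,:,::-1])
for n,(u,v) in (('top',(395,231)),('side',(348,296))):
    I=im[n].astype(int);hs=cv2.cvtColor(im[n],cv2.COLOR_RGB2HSV).astype(int)
    Y,X=np.mgrid[:480,:640];w=(abs(X-u)<25)&(abs(Y-v)<22)
    m=w&(hs[...,0]<16)&(hs[...,1]>130)&(hs[...,2]>80)
    b,cs=blob(m);print(n,b,cv2.boundingRect(cs))
    if n=='top': print('collar z~.03',plane(n,b,.035))
for k,(u,v) in (('top',(247,231)),('side',(317,210))):
    hs=cv2.cvtColor(im[k],cv2.COLOR_RGB2HSV).astype(int);Y,X=np.mgrid[:480,:640];w=(abs(X-u)<26)&(abs(Y-v)<26)
    m=w&(abs(hs[...,0]-110)<12)&(hs[...,1]>120)
    b,cs=blob(m);print(k,b,cv2.boundingRect(cs),cv2.minAreaRect(cs));
    if k=='top':
        print(plane(k,b,.038)); print([plane(k,p,.04).round(4) for p in cv2.boxPoints(cv2.minAreaRect(cs))])
E
```

```text
top [393.80080754 230.58815612] (383, 220, 23, 22)
collar z~.03 [ 0.58888579 -0.18296442]
side [347.73179693 294.29325317] (337, 281, 23, 28)
top [246.58309119 231.59789678] (229, 214, 36, 36) ((246.5, 231.5), (35.0, 35.0), 90.0)
[0.58794291 0.20655905]
[array([0.6351, 0.254 ]), array([0.6344, 0.1605]), array([0.5412, 0.1597]), array([0.5416, 0.2525])]
side [316.77539224 209.9702725 ] (300, 199, 34, 23) ((316.6618347167969, 209.56082153320312), (22.158939361572266, 32.51188659667969), 87.39744567871094)
```

View pics/c1.png

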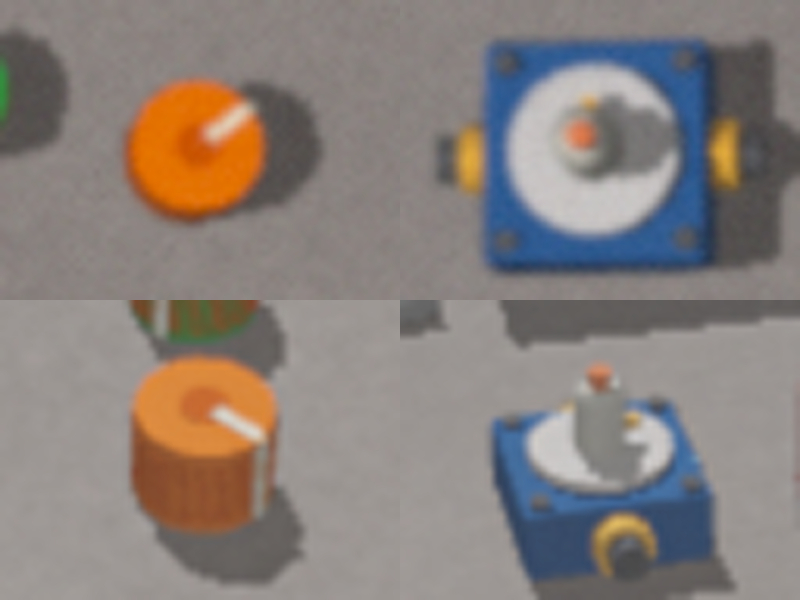

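Top crop: the collar's stripe runs up-right from its centre (≈(393,230) full image), i.e. roughly −50° in world. The pin is on the housing's image-up side (+x), and the block is nearly axis-aligned. I'll refine the numbers.

Run:
```python
from h import *
im=eyes.snapshot('top');hs=cv2.cvtColor(im,cv2.COLOR_RGB2HSV).astype(int);Y,X=np.mgrid[:480,:640]
print('cam',ray('top',(320,240))[0],ray('side',(320,240))[0])
w=(abs(X-395)<16)&(abs(Y-231)<16)
m=w&(hs[...,0]<16)&(hs[...,1]>130)&(hs[...,2]>80);b,cs=blob(m)
c=plane('top',b,.022);print('collar',c, 'equiv dia', 2*np.sqrt(cv2.contourArea(cv2.convexHull(cs))/np.pi))
st=w&(hs[...,1]<110)&(hs[...,2]>150);p=np.argwhere(st)[:,::-1].mean(0);q=plane('top',p,.042)
print('stripe',p,st.sum(),q,np.degrees(np.arctan2(*(q-c)[::-1])),np.linalg.norm(q-c))
w=(abs(X-247)<16)&(abs(Y-231)<16)
led=w&(hs[...,1]<60)&(hs[...,2]>140);b,_=blob(led);print('ledge',b,plane('top',b,.046))
cop=w&((hs[...,0]<14)|(hs[...,0]>170))&(hs[...,1]>90)&(Y<236);b2,_=blob(cop);print('plunger',b2,cop.sum(),plane('top',b2,.089))
yel=(abs(X-247)<26)&(abs(Y-231)<12)&(abs(hs[...,0]-20)<8)&(hs[...,1]>140)
L=np.argwhere(yel&(X<233))[:,::-1].mean(0);R=np.argwhere(yel&(X>260))[:,::-1].mean(0)
l,r=plane('top',L,.03),plane('top',R,.03);d=l-r;print('yaw deg',np.degrees(np.arctan2(-d[0],d[1])),(l+r)/2)
si=eyes.snapshot('side');h2=cv2.cvtColor(si,cv2.COLOR_RGB2HSV).astype(int)
cs2=(abs(X-317)<6)&(Y>184)&(Y<196)&((h2[...,0]<14)|(h2[...,0]>170))&(h2[...,1]>90)
b3=np.argwhere(cs2)[:,::-1].mean(0);print('tri plunger',b3,tri(b2,b3))
s=sense();print(s['t'],s['tcp_pos'])
```

```text
cam [ 3.61525814e-01 -1.47907045e-03  1.63489287e+00] [ 0.36002657 -0.95841637  0.79796483]
collar [ 0.59070693 -0.18437588] equiv dia 21.748758375344394
stripe [396.46666667 223.56666667] 30 [ 0.60659421 -0.18965327] -18.375291624132565 0.016740869885197508
ledge [245.29411765 230.46210126] [0.58984594 0.2089693 ]
plunger [243.5 228. ] 16 [0.59006478 0.2079852 ]
yaw deg 0.7698051650770382 [0.58860797 0.20898346]
tri plunger [316.33333333 191.77777778] [0.58977595 0.208569   0.08528309]
0.3 [0.27890704 0.55912273 0.30358182]
```

```bash
python3 -m inch '[{"dx":-4.36,"dy":-3.75},{"dx":-4.36,"dy":-3.75},{"dx":-4.36,"dy":-3.75},{"dx":-4.36,"dy":-3.75},{"dx":-4.36,"dy":-3.75},{"dx":-4.36,"dy":-3.75},{"dx":-4.36,"dy":-3.75},{"dx":-4.36,"dy":-3.75},{"dx":-4.36,"dy":-3.75},{"dx":-4.36,"dy":-3.75}]' 1 40; python3 -m inch '[{"dx":-4.36,"dy":-3.75},{"dx":-4.36,"dy":-3.75},{"dx":-4.36,"dy":-3.75},{"dx":-4.36,"dy":-3.75},{"wz":10},{"wz":10},{"wz":10},{"wz":10},{"wz":10},{"wz":10}]'; python3 -m inch '[{"wz":3.5,"dz":3},{"dz":5},{}]'
```

```text
invalid input at $[0]: expected keys dx, dy, dz, wx, wy, wz
invalid input at $[0]: expected keys dx, dy, dz, wx, wy, wz
invalid input at $[0]: expected keys dx, dy, dz, wx, wy, wz
```

```bash
python3 -m inch '[{"dx":-4.36,"dy":-3.75,"dz":0,"wx":0,"wy":0,"wz":0},{"dx":-4.36,"dy":-3.75,"dz":0,"wx":0,"wy":0,"wz":0},{"dx":-4.36,"dy":-3.75,"dz":0,"wx":0,"wy":0,"wz":0},{"dx":-4.36,"dy":-3.75,"dz":0,"wx":0,"wy":0,"wz":0},{"dx":-4.36,"dy":-3.75,"dz":0,"wx":0,"wy":0,"wz":0},{"dx":-4.36,"dy":-3.75,"dz":0,"wx":0,"wy":0,"wz":0},{"dx":-4.36,"dy":-3.75,"dz":0,"wx":0,"wy":0,"wz":0},{"dx":-4.36,"dy":-3.75,"dz":0,"wx":0,"wy":0,"wz":0},{"dx":-4.36,"dy":-3.75,"dz":0,"wx":0,"wy":0,"wz":0},{"dx":-4.36,"dy":-3.75,"dz":0,"wx":0,"wy":0,"wz":0}]' 1 40; python3 -m inch '[{"dx":-4.36,"dy":-3.75,"dz":0,"wx":0,"wy":0,"wz":0},{"dx":-4.36,"dy":-3.75,"dz":0,"wx":0,"wy":0,"wz":0},{"dx":-4.36,"dy":-3.75,"dz":0,"wx":0,"wy":0,"wz":0},{"dx":-4.36,"dy":-3.75,"dz":0,"wx":0,"wy":0,"wz":0},{"dx":0,"dy":0,"dz":2,"wx":0,"wy":0,"wz":10},{"dx":0,"dy":0,"dz":2,"wx":0,"wy":0,"wz":10},{"dx":0,"dy":0,"dz":2,"wx":0,"wy":0,"wz":10},{"dx":0,"dy":0,"dz":2,"wx":0,"wy":0,"wz":10},{"dx":0,"dy":0,"dz":2,"wx":0,"wy":0,"wz":10},{"dx":0,"dy":0,"dz":2,"wx":0,"wy":0,"wz":10}]'; python3 -m inch '[{"dx":0,"dy":0,"dz":0,"wx":0,"wy":0,"wz":3.5},{"dx":0,"dy":0,"dz":0,"wx":0,"wy":0,"wz":0},{"dx":0,"dy":0,"dz":0,"wx":0,"wy":0,"wz":0}]'
```

```text
t: 1.55
tcp_pos: [0.5023, 0.0272, 0.3041]
tool_rot: [0.23, 0.973, 0.0, 0.0]
force: [0.3, -0.2, -0.2]
finger_gap: 0.999
gripper_force: 0.0
t: 2.8
tcp_pos: [0.5909, -0.1831, 0.1833]
tool_rot: [0.687, 0.726, 0.0, 0.0]
force: [-0.8, -0.7, -0.2]
finger_gap: 1.0
gripper_force: 0.0
t: 3.18
tcp_pos: [0.5911, -0.1831, 0.1842]
tool_rot: [0.707, 0.707, 0.0, 0.0]
force: [-0.3, 0.1, 0.0]
finger_gap: 1.001
gripper_force: 0.0
```

```bash
python3 -m inch '[{"dx":-0.1,"dy":0,"dz":2.6,"wx":0,"wy":0,"wz":0},{"dx":0,"dy":0,"dz":2.6,"wx":0,"wy":0,"wz":0},{"dx":0,"dy":0,"dz":2.6,"wx":0,"wy":0,"wz":0},{"dx":0,"dy":0,"dz":2.6,"wx":0,"wy":0,"wz":0},{"dx":0,"dy":0,"dz":0,"wx":0,"wy":0,"wz":0},{"dx":0,"dy":0,"dz":0,"wx":0,"wy":0,"wz":0}]'; python3 -m inch '[{"dx":0,"dy":0,"dz":0,"wx":0,"wy":0,"wz":0},{"dx":0,"dy":0,"dz":0,"wx":0,"wy":0,"wz":0},{"dx":0,"dy":0,"dz":0,"wx":0,"wy":0,"wz":0},{"dx":0,"dy":0,"dz":0,"wx":0,"wy":0,"wz":0},{"dx":0,"dy":0,"dz":0,"wx":0,"wy":0,"wz":0},{"dx":0,"dy":0,"dz":0,"wx":0,"wy":0,"wz":0},{"dx":0,"dy":0,"dz":0,"wx":0,"wy":0,"wz":0},{"dx":0,"dy":0,"dz":0,"wx":0,"wy":0,"wz":0}]' 0.4 60
```

```text
t: 3.92
tcp_pos: [0.5914, -0.1843, 0.0808]
tool_rot: [0.707, 0.707, 0.0, 0.001]
force: [-0.6, -0.7, 1.2]
finger_gap: 0.999
gripper_force: 0.0
t: 4.92
tcp_pos: [0.5913, -0.1843, 0.0815]
tool_rot: [0.707, 0.707, 0.0, 0.001]
force: [-0.7, -0.1, 5.6]
finger_gap: 0.638
gripper_force: 64.3
```

```bash
python3 -m inch '[{"dx":0,"dy":0,"dz":-2,"wx":0,"wy":0,"wz":0},{"dx":0,"dy":0,"dz":-4,"wx":0,"wy":0,"wz":0},{"dx":0,"dy":0,"dz":-4,"wx":0,"wy":0,"wz":0},{"dx":3,"dy":0,"dz":-2,"wx":0,"wy":0,"wz":0},{"dx":5,"dy":0,"dz":0,"wx":0,"wy":0,"wz":0},{"dx":5,"dy":0,"dz":0,"wx":0,"wy":0,"wz":0},{"dx":5,"dy":0,"dz":0,"wx":0,"wy":0,"wz":0},{"dx":5,"dy":0,"dz":0,"wx":0,"wy":0,"wz":0},{"dx":5,"dy":0,"dz":0,"wx":0,"wy":0,"wz":0},{"dx":5,"dy":0,"dz":0,"wx":0,"wy":0,"wz":0}]'; python3 -m inch '[{"dx":4,"dy":0,"dz":0,"wx":0,"wy":0,"wz":0},{"dx":2.3,"dy":-0.2,"dz":0,"wx":0,"wy":0,"wz":0},{"dx":0,"dy":0,"dz":0,"wx":0,"wy":0,"wz":0},{"dx":0,"dy":0,"dz":0,"wx":0,"wy":0,"wz":0},{"dx":0,"dy":0,"dz":0,"wx":0,"wy":0,"wz":0}]'
python3 - <<'E'
from h import *
im={n:eyes.snapshot(n) for n in('top','side')}
s=sense();P=s['tcp_pos'];T=[]
for n in im:
    u,v=proj(n,P-[0,0,.06])[0].astype(int)
    T.append(cv2.resize(im[n][v-45:v+45,u-30:u+30],(400,600),interpolation=cv2.INTER_CUBIC));print(n,u,v)
cv2.imwrite('pics/g.png',np.hstack(T)[:,:,::-1]);print(s['t'],P)
E
```

```text
t: 6.18
tcp_pos: [0.5906, 0.1476, 0.201]
tool_rot: [0.707, 0.707, 0.0, 0.0]
force: [-0.0, -0.1, -1.5]
finger_gap: 0.64
gripper_force: 64.1
t: 6.8
tcp_pos: [0.5891, 0.2078, 0.2002]
tool_rot: [0.708, 0.706, -0.0, 0.0]
force: [-0.7, 1.1, -2.4]
finger_gap: 0.643
gripper_force: 64.0
top 240 225
side 316 176
6.9 [0.58913103 0.20786451 0.20002057]
```

View pics/g.png

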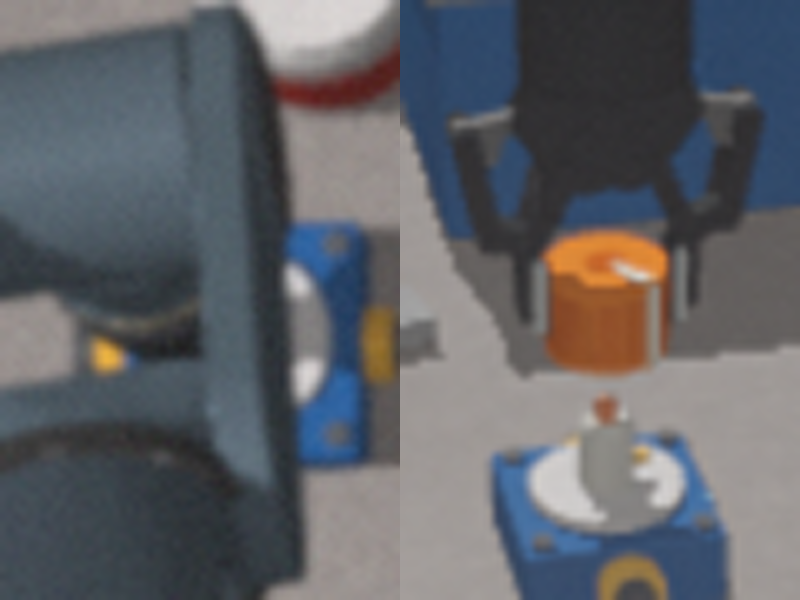

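```bash
python3 -m inch '[{"dx":0.1,"dy":0.05,"dz":0,"wx":0,"wy":0,"wz":8.6},{"dx":0,"dy":0,"dz":0,"wx":0,"wy":0,"wz":8.6},{"dx":0,"dy":0,"dz":0,"wx":0,"wy":0,"wz":8.6},{"dx":0,"dy":0,"dz":0,"wx":0,"wy":0,"wz":8.6},{"dx":0,"dy":0,"dz":0,"wx":0,"wy":0,"wz":8.6},{"dx":0,"dy":0,"dz":2,"wx":0,"wy":0,"wz":0},{"dx":0,"dy":0,"dz":0,"wx":0,"wy":0,"wz":0},{"dx":0,"dy":0,"dz":0,"wx":0,"wy":0,"wz":0}]' - 80
python3 - <<'E'
from h import *
im=eyes.snapshot('side');hs=cv2.cvtColor(im,cv2.COLOR_RGB2HSV).astype(int);Y,X=np.mgrid[:480,:640]
s=sense();P=s['tcp_pos'];u,v=proj('side',P-[0,0,.06])[0]
m=(abs(X-u)<15)&(abs(Y-v)<16)&(hs[...,0]<16)&(hs[...,1]>130)&(hs[...,2]>70)
b,cs=blob(m);print(b,cv2.boundingRect(cs))
def vplane(uv,y):
    c,d=ray('side',uv);return c+d*(y-c[1])/d[1]
print('collar mid',vplane(b,P[1]),P)
w=(abs(X-317)<15)&(Y>198)&(Y<206)&(hs[...,1]<60)&(hs[...,2]<175)
st=(im[200:206,300:335]).mean(2).astype(int);print(st)
u0,v0=int(u),int(v)
o=cv2.resize(im[v0-25:v0+50,u0-40:u0+40],(800,600)[:2],interpolation=cv2.INTER_CUBIC)
cv2.imwrite('pics/s2.png',o[:,:,::-1]);print(u0,v0)
print(proj('side',[[.5895,.2085,.060],[.5895,.2085,.089]]))
E
```

```text
t: 7.9
tcp_pos: [0.5897, 0.2096, 0.1802]
tool_rot: [0.917, 0.398, 0.0, 0.0]
force: [0.4, -0.7, -2.1]
finger_gap: 0.636
gripper_force: 86.4
[315.91407151 181.54959631] (308, 171, 17, 22)
collar mid [0.5881461  0.20973486 0.12052577] [0.5898834  0.20973486 0.18049149]
[[109 102  92  88  96 124 160 192 203 204 204 200 178 133 132 136 136 134
  133 131 129 138 159 183 201 202 194 167 129 121 138 156 157 156 156]
 [104 110 112 111 117 151 193 203 203 203 202 199 177 131 131 136 137 135
  132 131 142 176 201 202 202 202 201 192 155 117 128 151 157 155 154]
 [ 94 110 115 115 125 167 202 203 202 202 202 199 180 132 131 135 137 134
  133 130 139 170 192 192 194 201 201 195 161 118 119 136 155 155 155]
 [ 89 108 115 114 124 165 203 203 203 202 203 202 190 143 131 134 136 134
  133 129 127 130 136 138 163 200 203 197 169 120 111 127 151 157 156]
 [ 87 100 113 113 117 153 197 203 202 202 201 203 197 168 136 134 135 133
  131 130 128 130 130 131 156 192 195 185 147 116 113 122 142 154 155]
 [ 81  87 109 113 114 134 174 198 204 203 203 204 204 194 156 134 132 131
  132 132 131 131 132 131 133 139 138 131 113 113 114 124 146 150 155]]
316 181
[[316.57737444 198.78501679]
 [316.50965635 190.70893422]]
```

View pics/s2.png

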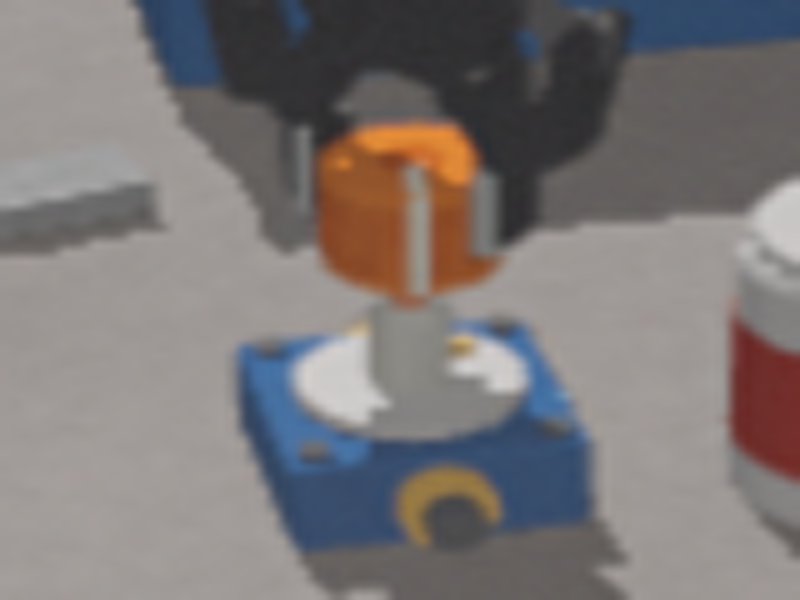

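Collar held upright directly above the spigot (collar centre col ≈409, spigot ≈411 in the crop). Lowering.

```bash
python3 -m inch '[{"dx":-0.07,"dy":0.07,"dz":0.5,"wx":0,"wy":0,"wz":0},{"dx":0,"dy":0,"dz":0.6,"wx":0,"wy":0,"wz":0},{"dx":0,"dy":0,"dz":0.6,"wx":0,"wy":0,"wz":0},{"dx":0,"dy":0,"dz":0.6,"wx":0,"wy":0,"wz":0},{"dx":0,"dy":0,"dz":0.6,"wx":0,"wy":0,"wz":0},{"dx":0,"dy":0,"dz":0,"wx":0,"wy":0,"wz":0}]'; python3 -m inch '[{"dx":0,"dy":0,"dz":0.3,"wx":0,"wy":0,"wz":0},{"dx":0,"dy":0,"dz":0.3,"wx":0,"wy":0,"wz":0},{"dx":0,"dy":0,"dz":0.3,"wx":0,"wy":0,"wz":0},{"dx":0,"dy":0,"dz":0,"wx":0,"wy":0,"wz":0},{"dx":0,"dy":0,"dz":0,"wx":0,"wy":0,"wz":0}]'
```

```text
t: 8.7
tcp_pos: [0.5891, 0.2089, 0.1501]
tool_rot: [0.917, 0.399, -0.001, -0.0]
force: [0.1, 0.4, -1.7]
finger_gap: 0.634
gripper_force: 86.4
t: 9.32
tcp_pos: [0.5895, 0.209, 0.1419]
tool_rot: [0.917, 0.399, 0.0, 0.0]
force: [-0.3, -0.4, -1.2]
finger_gap: 0.639
gripper_force: 86.4
```

Free-running, no side force, about 1–2 mm above the pin. Ease onto it.

```bash
for i in 1 2 ; do python3 -m inch '[{"dx":0,"dy":0,"dz":0.15,"wx":0,"wy":0,"wz":0},{"dx":0,"dy":0,"dz":0,"wx":0,"wy":0,"wz":0},{"dx":0,"dy":0,"dz":0,"wx":0,"wy":0,"wz":0}]'; done
```

```text
t: 9.7
tcp_pos: [0.5896, 0.209, 0.1406]
tool_rot: [0.917, 0.399, 0.0, 0.0]
force: [0.3, -0.5, -1.6]
finger_gap: 0.639
gripper_force: 86.7
t: 10.07
tcp_pos: [0.5897, 0.209, 0.1402]
tool_rot: [0.917, 0.399, 0.001, 0.0]
force: [-1.7, -1.1, 6.3]
finger_gap: 0.633
gripper_force: 87.6
```

```bash
python3 -m inch '[{"dx":0,"dy":0,"dz":0.05,"wx":0,"wy":0,"wz":-3},{"dx":0,"dy":0,"dz":0.05,"wx":0,"wy":0,"wz":-3},{"dx":0,"dy":0,"dz":0,"wx":0,"wy":0,"wz":-3},{"dx":0,"dy":0,"dz":0,"wx":0,"wy":0,"wz":-2},{"dx":0,"dy":0,"dz":0,"wx":0,"wy":0,"wz":0}]'; for i in 1 2; do python3 -m inch '[{"dx":0,"dy":0,"dz":0,"wx":0,"wy":0,"wz":-3},{"dx":0,"dy":0,"dz":0,"wx":0,"wy":0,"wz":-3},{"dx":0,"dy":0,"dz":0,"wx":0,"wy":0,"wz":-2},{"dx":0,"dy":0,"dz":0,"wx":0,"wy":0,"wz":0}]'; python3 -c "
from station import sense;s=sense();print('TORQUE',s['ft_torque'])"; done
```

```text
t: 10.7
tcp_pos: [0.59, 0.2079, 0.14]
tool_rot: [0.875, 0.485, 0.0, 0.001]
force: [-3.2, -3.8, 10.5]
finger_gap: 0.638
gripper_force: 87.7
t: 11.2
tcp_pos: [0.59, 0.208, 0.14]
tool_rot: [0.839, 0.545, 0.0, 0.001]
force: [-2.2, -3.8, 9.5]
finger_gap: 0.635
gripper_force: 87.7
TORQUE [-0.7341187   0.29264002 -0.07176398]
t: 11.7
tcp_pos: [0.5902, 0.208, 0.14]
tool_rot: [0.799, 0.602, 0.0, 0.001]
force: [-2.6, -3.7, 9.4]
finger_gap: 0.635
gripper_force: 87.7
TORQUE [-0.70408792  0.18046745 -0.05722609]
```

```bash
for i in 1 2; do python3 -m inch '[{"dx":0,"dy":0,"dz":0,"wx":0,"wy":0,"wz":-3},{"dx":0,"dy":0,"dz":0,"wx":0,"wy":0,"wz":-3},{"dx":0,"dy":0,"dz":0,"wx":0,"wy":0,"wz":-2},{"dx":0,"dy":0,"dz":0,"wx":0,"wy":0,"wz":0}]' | egrep 'tcp|rot|^force'; python3 -c "
from station import sense;s=sense();print('TORQUE',s['ft_torque'])"; done
```

```text
tcp_pos: [0.5903, 0.208, 0.14]
tool_rot: [0.755, 0.656, 0.0, 0.001]
force: [-1.9, -4.3, 9.1]
TORQUE [-0.72223993  0.14661224 -0.04669795]
tcp_pos: [0.5903, 0.208, 0.14]
tool_rot: [0.707, 0.707, 0.0, 0.001]
force: [-2.3, -4.3, 9.8]
TORQUE [-0.69529125  0.16908159 -0.0830169 ]
```

```bash
for i in 1 2; do python3 -m inch '[{"dx":0,"dy":0,"dz":0,"wx":0,"wy":0,"wz":-3},{"dx":0,"dy":0,"dz":0,"wx":0,"wy":0,"wz":-3},{"dx":0,"dy":0,"dz":0,"wx":0,"wy":0,"wz":-2},{"dx":0,"dy":0,"dz":0,"wx":0,"wy":0,"wz":0}]' | egrep 'tcp|rot|^force'; python3 -c "
from station import sense;s=sense();print('TORQUE',s['ft_torque'])"; done
```

```text
tcp_pos: [0.5904, 0.2079, 0.14]
tool_rot: [0.656, 0.755, 0.0, 0.002]
force: [-1.1, -3.5, 9.7]
TORQUE [-0.74105324  0.12002273 -0.09827772]
tcp_pos: [0.5905, 0.208, 0.1399]
tool_rot: [0.602, 0.799, 0.0, 0.002]
force: [-1.8, -3.5, 8.3]
TORQUE [-7.22944473e-01  5.85419787e-02 -2.03142336e-04]
```

```bash
python3 -m inch '[{"dx":0,"dy":0,"dz":0,"wx":0,"wy":0,"wz":-3},{"dx":0,"dy":0,"dz":0,"wx":0,"wy":0,"wz":-3},{"dx":0,"dy":0,"dz":0,"wx":0,"wy":0,"wz":0}]' | egrep 'tcp|rot|^force'; python3 -c "
from station import sense;s=sense();print('TORQUE',s['ft_torque'])"; python3 -m inch '[{"dx":0,"dy":0,"dz":0,"wx":0,"wy":0,"wz":-3},{"dx":0,"dy":0,"dz":0,"wx":0,"wy":0,"wz":-3},{"dx":0,"dy":0,"dz":0,"wx":0,"wy":0,"wz":0}]' | egrep 'tcp|rot|^force'; python3 -c "
from station import sense;s=sense();print('TORQUE',s['ft_torque'])"
```

```text
tcp_pos: [0.5905, 0.2083, 0.1395]
tool_rot: [0.559, 0.829, 0.0, 0.001]
force: [-0.5, -2.5, 4.9]
TORQUE [-0.41030499  0.01432627 -0.00195152]
tcp_pos: [0.5893, 0.2089, 0.1377]
tool_rot: [0.515, 0.857, -0.0, -0.0]
force: [0.1, 0.5, -1.7]
TORQUE [-0.03147916  0.00135743 -0.07963675]
```

It dropped onto the keyway. Pushing down in stages.

```bash
for i in 1 2 3; do python3 -m inch '[{"dx":0,"dy":0,"dz":0.15,"wx":0,"wy":0,"wz":0},{"dx":0,"dy":0,"dz":0.15,"wx":0,"wy":0,"wz":0},{"dx":0,"dy":0,"dz":0,"wx":0,"wy":0,"wz":0},{"dx":0,"dy":0,"dz":0,"wx":0,"wy":0,"wz":0}]' | egrep 'tcp|rot|^force'; python3 -c "
from station import sense;s=sense();print('TORQUE',s['ft_torque'])"; done
```

```text
tcp_pos: [0.5894, 0.209, 0.1348]
tool_rot: [0.515, 0.857, -0.0, -0.0]
force: [-0.2, -0.6, -1.6]
TORQUE [-0.02625865  0.02158978  0.00807958]
tcp_pos: [0.5895, 0.209, 0.1322]
tool_rot: [0.515, 0.857, 0.0, 0.0]
force: [-0.8, 0.9, 0.5]
TORQUE [0.06565976 0.11731894 0.00721127]
tcp_pos: [0.5895, 0.209, 0.1292]
tool_rot: [0.515, 0.857, 0.0, 0.0]
force: [-1.5, -0.2, 3.7]
TORQUE [-0.00141918  0.12503726  0.00234291]
```

```bash
for i in 1 2; do python3 -m inch '[{"dx":0,"dy":0,"dz":0.12,"wx":0,"wy":0,"wz":0},{"dx":0,"dy":0,"dz":0.08,"wx":0,"wy":0,"wz":0},{"dx":0,"dy":0,"dz":0,"wx":0,"wy":0,"wz":0},{"dx":0,"dy":0,"dz":0,"wx":0,"wy":0,"wz":0}]' | egrep 'tcp|^force|grip'; done
```

```text
tcp_pos: [0.5895, 0.209, 0.1276]
force: [-2.2, -0.3, 8.4]
gripper_force: 87.7
tcp_pos: [0.5895, 0.209, 0.1276]
force: [-4.9, -0.2, 18.4]
gripper_force: 88.7
```

```bash
python3 -m inch '[{"dx":0,"dy":0,"dz":0,"wx":0,"wy":0,"wz":0},{"dx":0,"dy":0,"dz":0,"wx":0,"wy":0,"wz":0},{"dx":0,"dy":0,"dz":0,"wx":0,"wy":0,"wz":0},{"dx":0,"dy":0,"dz":0,"wx":0,"wy":0,"wz":0}]'
python3 - <<'E'
from h import *
im=eyes.snapshot('side');cv2.imwrite('pics/f.png',cv2.resize(im[165:240,277:357],(800,600)[:2],interpolation=cv2.INTER_CUBIC)[:,:,::-1])
E
```

```text
t: 17.45
tcp_pos: [0.5895, 0.209, 0.1276]
tool_rot: [0.515, 0.857, 0.0, 0.0]
force: [-4.5, -0.7, 19.9]
finger_gap: 0.633
gripper_force: 88.7
```

View pics/f.png

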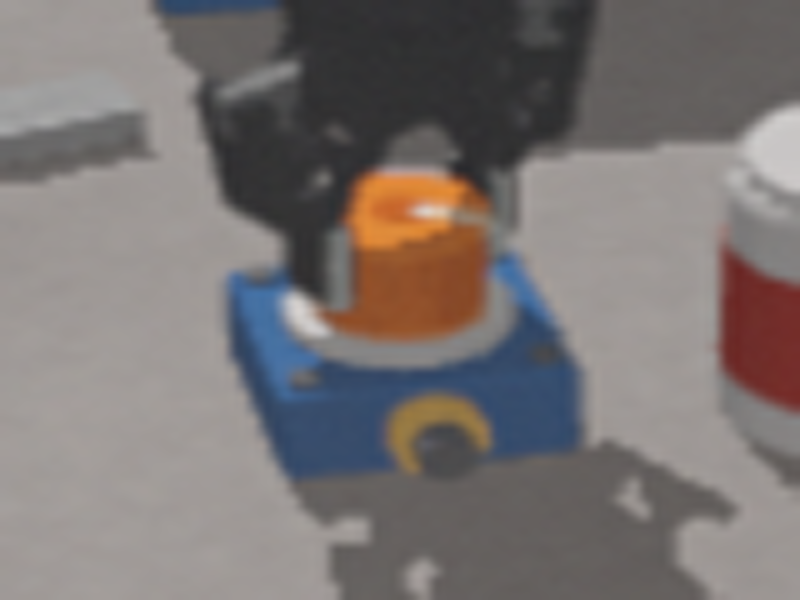

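The collar sits flat on the ledge (its lower edge is at crop (410,340)) and is still gripped. Handing in.

```bash
python3 -c "
from station import workorder;print(workorder.sign_off())"
```

```text
the job is handed in; nothing more can be done
None
```

The collar is keyed over the pin and pushed home flat on the ledge, with the gripper still holding it down at about 20 N; I handed the job in after about 17.5 s of robot time, and no verdict came back.

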